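# Put the lure tube back and close the tackle case

### The arm

A 7-joint arm with a two-finger parallel gripper is mounted at the origin on the work surface. World frame = base frame: x ahead of the robot, y to its left, z up, the work surface at z = 0. Lengths are in m, angles in rad, forces in N, time in s.
With the tool pointing down it reaches from about 0.4 to 0.85 m from the base axis. Payload 10.4 kg.
Tool frame: the origin (TCP) lies midway between the tips of the shut fingers; the grasp point (between the pads) lies 19 mm behind it (r.tcp_to_grasp is the z of the grasp point in the tool frame, in m); z points along the fingers, x is the direction in which the jaws open and shut, and the axes are right-handed (so a half turn about z gives the same grasp; the last joint's range is limited). The gripper opens to 87 mm and grips with 3 to 60 N. Pads are 19 mm wide; open, the fingers measure 117 mm over their backs; the gripper's body (75 mm by 190 mm) begins 51 mm behind the grasp point.
Start: joints at [1.104, 0.332, -0.065, 1.46, 0.022, 1.35, -0.088], TCP at [0.268, -0.564, 0.223] pointing down, gripper open.
Joint ranges: [-2.6, 2.6], [-0.5, 2.12], [-1.47, 1.34], [0.16, 2.42], [-1.27, 4.41], [0.06, 2.06], [-2.6, 2.6]. Speed limits (rad/s): [2.22, 2.22, 2.79, 2.79, 3.14, 3.14, 3.14].

### API

Orientations are given as a unit quaternion [x, y, z, w].
In Python, from bench import r, camera, close_job gives the robot as it stands. The module is installed in compiled form; this text tells all that it offers.
- The arm moves only by the shell command python3 -m crank 'ROWS' [FORCE]. ROWS is JSON, a list of rows, each an object of numbers: "x", "y", "z": the shift along the tool's x, y, z scaled (see below); "ax", "ay", "az": the turn, a rotation vector about the tool's x, y, z scaled (see below); "claw": the closure, from -1 (fully open) to 1 (shut), so that 0 is half open. A call has exactly 5 rows; each row is the pose to reach, as a shift and turn from the pose commanded when the call began, along the tool's axes at that moment; what a row does not reach only later rows make up. The controller multiplies each number of a shift by 1 m and each number of a turn by 2 rad. A row lasts 1/12 s, in which the tool goes at most 41.7 mm and 7.16 degrees, less where a joint would pass 70% of its speed; a pose out of reach is approached as far as the arm can. A call with a number of a shift or a turn outside -1 to 1 is refused whole. A call with a gripper value outside its range is refused whole. The fingers move at their own pace and stop on an object; FORCE is the grip in N (left out, the last holds). Time passes only in rows, so rows that repeat a pose let the fingers close, or fill a call up. It gives the time, the measured TCP pose, the force and the opening at its end, in the units of the state.
- r.read_state(): the state, without advancing time (a new reading comes with each control period).
- camera(name): name is "side" or "top"; returns a dict with "color" (384x512x3 uint8, blue, green, red), "fx", "fy", "cx", "cy" (pixels), "eye" and "orientation" of the camera in the world. Camera axes: x right, y down, z forward; pixel columns grow to the right and rows downward; lengths in m; the calibration is good to about 2 mm. A picture is of the moment at which its call begins. There is no depth.
- close_job(): hands the job in, once; it reports no verdict.
The state is a dict: "time": time; "joint_positions": joint angles; "joint_vel": joint speeds; "joint_torque": joint torques, N m; "ee_pos": TCP position; "eef_rot": TCP orientation; "ft_force": force on the tool from outside, world axes, zero at the start; "torque": the same for the moment, N m; "width": finger opening in m.
Only numpy, scipy, OpenCV 4.12 (cv2) and the standard library are available. Lean on these libraries where they do the work, as an engineer would, in place of code of your own. Each camera call takes 0.05 s, during which the arm holds its last target. There are 200 camera calls.

### The job

Take the red-capped lure tube out of its drying stand and stand it fully home in the empty, yellow-ringed hole of the rack in the open green case. Then swing the case's stiff cover over and lower it gently until it really rests on its two rubber stops, however far those are screwed out: do not let it land fast, and do not press hard once it is down. Leave the other tubes and the fishing tackle lying around where they are.

Things in the scene. Friction and masses are not known exactly. Their poses are not given: they have to be found in the camera images.
- tube: Amber lure tube with a red cap, 24 mm diameter (cap 25 mm), 72 mm tall with the cap on its top 12 mm, foot chamfered 3 mm, about 40 g. Origin at the centre of its underside, z up along the tube. It starts upright in the drying stand, 22 mm deep, so 50 mm stands clear.
- stand: Drying stand: a fixed light wooden block 60 x 60 x 32 mm with one 27 mm hole, 22 mm deep, in the middle of its top. Origin at the centre of its underside on the shelf.
- case: Fixed green open case, 150 (x) x 240 (y) x 100 mm high, walls 5 mm. Origin: centre of its underside; x points away from the robot, to the hinge side. Inside, a grey rack (50 x 220 mm, top 45 mm above the shelf) has four holes, 27 mm wide, floor 15 mm above the shelf, at x = -15 mm, y = -69, -23, 23, 69 mm. A tube fully home has its top at 87 mm.
- hole_ring: Flat yellow ring (37 mm outside, 29 mm inside, painted on, cannot be felt) around the one empty rack hole. Origin at the centre of that hole's mouth, at the rack's top.
- cover (a joint): Angle (rad) of the case's hinged cover about the far (+x) rim: 0 = level (it rests on its stops somewhere between 0 and 0.1), pi/2 = upright, 1.9 = leaning right back. The cover is a flat green plate, 160 mm from hinge axis to free edge, 240 mm wide, 10 mm thick, 0.26 kg. Its friction hinge is stiff: it stays where it is left and takes 2 to 4 N at the edge to move.
- cover_hinge (a point): Middle of the cover's hinge axis, 75 mm beyond the case's origin in its x and 104 mm above the shelf; the axis runs along the case's y. The cover's lower (inner) face lies in the plane through this axis.
- cover_edge (a point): Middle of the cover's free edge, 160 mm from the hinge axis and at mid-thickness, 5 mm above the inner face. With the cover level it is 85 mm nearer than the case's origin, 109 mm above the shelf (outer face at 114 mm).
- stop: Pair of black rubber stop feet, 12 mm wide, at the two corners of the case's front rim, 108 mm either side of the middle and 72 mm nearer than the case's origin. They are screwed out by an amount not reported: their tops, where the closed cover lands, are 0 to 14 mm above this origin (which is 104 mm above the shelf). Do not press them with more than 30 N.
- tube_a: White tube with a white cap, same size as the red-capped one, standing in the rack. Origin at the centre of its underside. Leave it there.
- tube_b: White tube with a white cap, same size as the red-capped one, standing in the rack. Origin at the centre of its underside. Leave it there.
- tube_c: White tube with a white cap, same size as the red-capped one, standing in the rack. Origin at the centre of its underside. Leave it there.
- spoon: Silver spoon lure lying flat, about 45 x 26 x 4 mm. Bystander.
- sinker: Grey stone sinker, 48 mm wide, 36 mm high. Bystander.
- squid: Blue squid jig, about 90 mm long and 18 mm high, lying flat. Bystander.
- rod: Cork-handled ice rod lying along its own y behind the case, 560 mm long, up to 48 mm high at the reel; origin on the shelf, 40 mm ahead of the cork handle towards the tip. Bystander.
Mind the look-alikes: they are no part of the job. There is more than one size of the tube; the job needs the smallest.

How it is judged:
By the outcome, as a careful person would: the job done as asked, in the order asked, and still so for the second after the job is handed in, with the robot touching nothing.
It also fails if it takes over 70 s, if anything falls off the work surface, if the arm or the gripper's body presses on something with over 40 N, if the wrist force passes 120 N, or if a joint passes its speed limit or range.

## Working session

There is one attempt and no reset: what is moved stays moved. The work goes in short steps, Python scripts to look and compute and a shell command to move; the robot and the scene stay as the last step left them, time stands still between calls to the robot, and variables do not carry over. Pictures are saved under pics/ and viewed, about 8 in all and at most 12, crops included, and the job is handed in when it is done.

```bash
mkdir -p pics; cat > h.py <<'E'
import numpy as np, cv2
from scipy.spatial.transform import Rotation as R
from bench import r, camera, close_job
def snap(n,f):
    c=camera(n); cv2.imwrite(f'pics/{f}.png',c['color'])
    np.save(f'pics/{f}.npy',{k:c[k] for k in c if k!='color'},allow_pickle=True); return c
def load(f): return np.load(f'pics/{f}.npy',allow_pickle=True).item()
def Rc(c):
    o=np.array(c['orientation'],float)
    return R.from_quat(o) if o.size==4 else R.from_matrix(o)
def ray(c,u,v):
    d=Rc(c).apply([(u-c['cx'])/c['fx'],(v-c['cy'])/c['fy'],1]); return np.array(c['eye']),d
def atz(c,u,v,z):
    e,d=ray(c,u,v); return e+d*(z-e[2])/d[2]
def proj(c,p):
    q=Rc(c).inv().apply(np.array(p)-c['eye']); return q[0]/q[2]*c['fx']+c['cx'],q[1]/q[2]*c['fy']+c['cy']
def tool(p):  # world point -> shift in current tool frame
    s=r.read_state(); return R.from_quat(s['eef_rot']).inv().apply(np.array(p)-s['ee_pos'])
E
python3 - <<'E'
from h import *
for n in('top','side'):
    c=snap(n,n+'0'); print(n,c['fx'],c['cx'],c['cy'],c['eye'],c['orientation'])
s=r.read_state(); print(s['ee_pos'],s['eef_rot'],R.from_quat(s['eef_rot']).as_matrix().round(3),s['width'],r.tcp_to_grasp,s['ft_force'])
a=cv2.imread('pics/top0.png');b=cv2.imread('pics/side0.png')
cv2.imwrite('pics/top0b.png',cv2.resize(a,(800,600)));cv2.imwrite('pics/side0b.png',cv2.resize(b,(800,600)))
E
```

```text
top 376.1029658636282 253.1831364168663 191.33248518015043 [0.54379008 0.019918   1.0312346 ] [-0.7064904   0.70711139 -0.01997903  0.02157838]
side 426.2825767538069 249.19950825076288 196.80742489178482 [0.42664609 0.89154343 0.76593536] [-0.09474337  0.89091223 -0.44222369  0.04168092]
[ 0.2681793  -0.56414677  0.22184041] [ 8.45390445e-01 -5.34148464e-01 -5.69199366e-04 -2.99038797e-04] [[ 0.429 -0.903 -0.001]
 [-0.903 -0.429  0.001]
 [-0.001  0.    -1.   ]] 0.08675024283022408 -0.0187 [ 0.42813039 -0.26688739  0.09342225]
```

View pics/top0b.png

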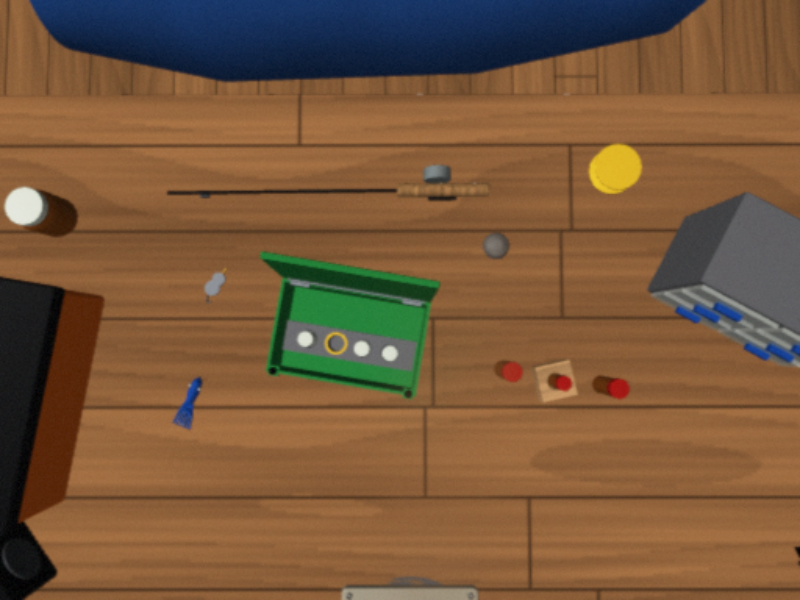

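View pics/side0b.png

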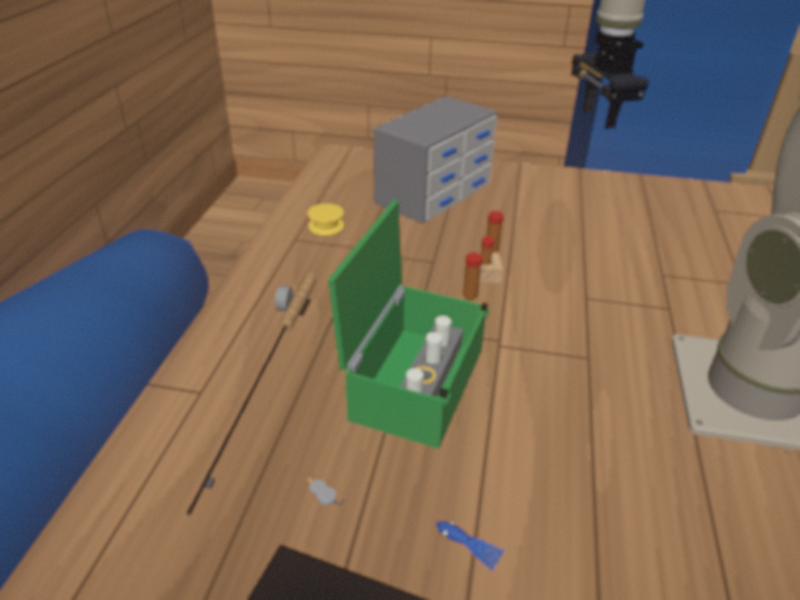

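Red-capped candidates in the top view (800x600): (512,372) and (618,388) are larger and stand free. (563,382) is the smallest and stands in the wooden block, so it fits the description. The ringed hole is at (336,343). I'll confirm both in one enlarged crop.

```bash
python3 - <<'E'
from h import *
a=cv2.imread('pics/top0.png');b=cv2.imread('pics/side0.png')
A=cv2.resize(a[155:260,160:290],None,fx=4,fy=4,interpolation=cv2.INTER_CUBIC)  # 520x420... 
B=cv2.resize(a[220:265,310:410],None,fx=4,fy=4,interpolation=cv2.INTER_CUBIC) # 400x180
C=cv2.resize(b[130:190,290:330],None,fx=4,fy=4,interpolation=cv2.INTER_CUBIC) # 160x240
o=np.zeros((600,800,3),np.uint8);o[:420,:520]=A;o[420:600,:400]=B;o[:240,530:690]=C
cv2.imwrite('pics/crop1.png',o)
E
```

```text
(no output)
```

View pics/crop1.png

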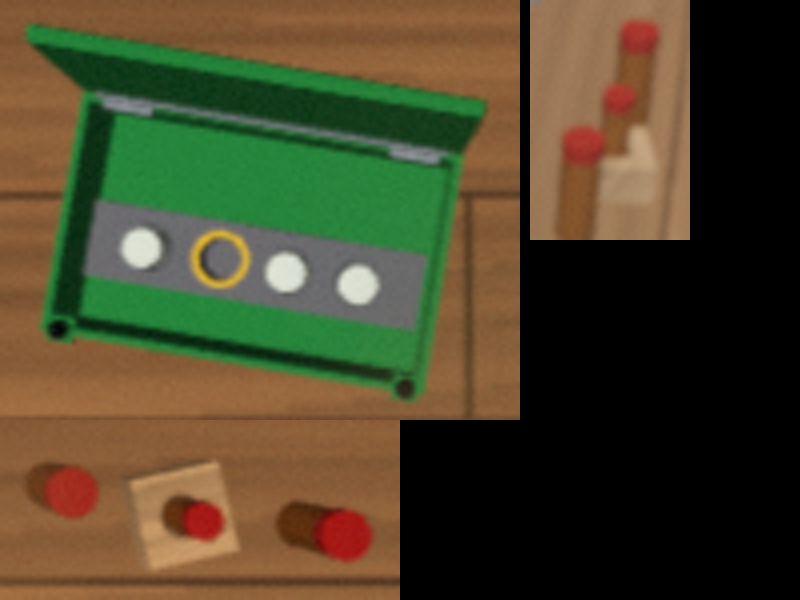

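The crop confirms it: the small tube stands in the block (cap at crop (203,521)), with taller and wider ones on either side. The ring centre is (220,259), the stops are (58,328) and (405,387), and the white caps are (141,248), (286,272) and (358,285).

```bash
python3 - <<'E'
from h import *
c=load('top0')
fa=lambda u,v:((u+.5)/4-.5+160,(v+.5)/4-.5+155)
fb=lambda u,v:((u+.5)/4-.5+310,(v-420+.5)/4-.5+220)
P=lambda n,uv,z:print(n,atz(c,*uv,z)[:2].round(4))
P('ring',fa(220,259),.045)
for q in[(141,248),(286,272),(358,285)]:P('cap',fa(*q),.087)
for q in[(58,328),(405,387)]:P('stop',fa(*q),.110)
P('redcap',fb(203,521),.082);P('stand',fb(184.5,515),.032)
q=[atz(c,*fb(*k),.032) for k in[(131,482),(217,463),(238,548),(152,568)]];print('stand corners',np.round(q,3))
P('bigL cap',fb(73,491),.1);P('bigR cap',fb(344,534),.13)
P('bigL foot',fb(42,482),0.);P('bigR foot',fb(298,522),.0)
for q in[(30,30),(485,105)]:P('coverEdge',fa(*q),.26)
a0=atz(c,*fa(58,328),.11);a1=atz(c,*fa(405,387),.11);d=a0-a1;print('yaw y-axis',np.degrees(np.arctan2(-d[0],d[1])),np.linalg.norm(d))
E
```

```text
ring [0.5284 0.1231]
cap [0.536  0.1682]
cap [0.5209 0.0773]
cap [0.5128 0.0323]
stop [0.4876 0.2148]
stop [0.4518 0.0034]
redcap [ 0.465  -0.2464]
stand [ 0.4648 -0.2483]
stand corners [[ 0.486 -0.213  0.032]
 [ 0.499 -0.27   0.032]
 [ 0.443 -0.283  0.032]
 [ 0.43  -0.226  0.032]]
bigL cap [ 0.4849 -0.1618]
bigR cap [ 0.4613 -0.3166]
bigL foot [ 0.4847 -0.1602]
bigR foot [ 0.4575 -0.334 ]
coverEdge [0.6498 0.1993]
coverEdge [ 0.6107 -0.0353]
yaw y-axis -9.613825884436936 0.2143885446602285
```

```bash
python3 - <<'E'
from h import *
c=load('top0');s=load('side0')
fb=lambda u,v:((u+.5)/4-.5+310,(v-420+.5)/4-.5+220)
def tri(uv,uw):
    a,d=ray(c,*uv);b,e=ray(s,*uw);k=np.linalg.lstsq(np.c_[d,-e],b-a,rcond=None)[0];p,q=a+d*k[0],b+e*k[1];return ((p+q)/2).round(3),np.linalg.norm(p-q).round(4)
print('L',tri(fb(73,491),(303,165)),'R',tri(fb(344,534),(317.5,138)),'S',tri(fb(203,521),(312.5,153.5)))
st=r.read_state();M=R.from_quat(st['eef_rot'])
for v in[(.095,0,-.08),(-.095,0,-.08),(0,.095,-.08),(0,-.095,-.08),(0,0,0)]:print(v,np.array(proj(s,st['ee_pos']+M.apply(v)))*800/512)
# cover angle: edge line in top view between both edge corners, plus side view top corners (399,205),(333,275) /1.5625
fa=lambda u,v:((u+.5)/4-.5+160,(v+.5)/4-.5+155)
print('edge',tri(fa(485,100),(399/1.5625,205/1.5625)),tri(fa(28,27),(333/1.5625,272/1.5625)))
print('shift to above tube',tool([.465,-.247,.14]).round(3))
E
```

```text
L (array([ 0.483, -0.164,  0.089]), np.float64(0.0024)) R (array([ 0.455, -0.332,  0.09 ]), np.float64(0.0043)) S (array([ 0.463, -0.247,  0.082]), np.float64(0.0041))
(0.095, 0, -0.08) [583.85691273  68.36952305]
(-0.095, 0, -0.08) [628.03952368  98.29947017]
(0, 0.095, -0.08) [645.62451229  79.41409701]
(0, -0.095, -0.08) [562.85420279  85.75832632]
(0, 0, 0) [597.21053464 119.5792018 ]
edge (array([ 0.608, -0.037,  0.253]), np.float64(0.0127)) (array([0.647, 0.197, 0.273]), np.float64(0.0059))
shift to above tube [-0.202 -0.314  0.082]
```

The body's long side runs along the tool's x, and both big tubes are about 90 mm high. I'll move in two legs.

```bash
python3 -m crank '[{"x":-0.02,"y":-0.03,"az":-0.06,"claw":-1},{"x":-0.04,"y":-0.06,"az":-0.12,"claw":-1},{"x":-0.06,"y":-0.09,"az":-0.18,"claw":-1},{"x":-0.08,"y":-0.12,"az":-0.24,"claw":-1},{"x":-0.10,"y":-0.157,"az":-0.31,"claw":-1}]'
python3 - <<'E'
from h import *
s=r.read_state();M=R.from_quat(s['eef_rot']).as_matrix()
print(np.degrees(np.arctan2(M[1,0],M[0,0])),M[:,2].round(3),tool([.465,-.247,.14]).round(4))
E
```

```text
-64.57238029555904 [-0.001  0.001 -1.   ] [-0.2018 -0.3139  0.0821]schema error: expected keys x, y, z, ax, ay, az, claw
```

All keys are required in every row.

```bash
python3 -m crank '[{"x":-0.02,"y":-0.03,"z":0,"ax":0,"ay":0,"az":-0.06,"claw":-1},{"x":-0.04,"y":-0.06,"z":0,"ax":0,"ay":0,"az":-0.12,"claw":-1},{"x":-0.06,"y":-0.09,"z":0,"ax":0,"ay":0,"az":-0.18,"claw":-1},{"x":-0.08,"y":-0.12,"z":0,"ax":0,"ay":0,"az":-0.24,"claw":-1},{"x":-0.10,"y":-0.157,"z":0,"ax":0,"ay":0,"az":-0.31,"claw":-1}]'
cat > w.py <<'E'
from h import *
import sys
def where(p,jaw):
    s=r.read_state();M=R.from_quat(s['eef_rot']).as_matrix();a=np.degrees(np.arctan2(M[1,0],M[0,0]))
    d=(jaw-a+180)%360-180
    print('\njaw',a.round(1),'zaxis',M[:,2].round(3),'pos',np.round(s['ee_pos'],4),'shift',tool(p).round(4),'az',(-np.radians(d)/2).round(3),'F',np.round(s['ft_force'],1),'w',round(s['width'],4),'t',s['time'],'j7',round(s['joint_positions'][6],2))
v=list(map(float,sys.argv[1:]));where(v[:3],v[3])
E
python3 w.py .465 -.247 .13 8
```

```text
time: 0.52
ee_pos: [0.3664, -0.4061, 0.2223]
eef_rot: [0.967, -0.256, -0.0, 0.0]
ft_force: [1.3, -0.5, 0.2]
width: 0.0873

jaw -29.7 zaxis [-0.001 -0.    -1.   ] pos [ 0.3664 -0.4061  0.2223] shift [ 0.0069 -0.1871  0.0922] az -0.329 F [ 1.3 -0.5  0.2] w 0.0873 t 0.5167 j7 0.2
```

```bash
python3 -m crank '[{"x":0.001,"y":-0.037,"z":0,"ax":0,"ay":0,"az":-0.06,"claw":-1},{"x":0.002,"y":-0.075,"z":0,"ax":0,"ay":0,"az":-0.12,"claw":-1},{"x":0.004,"y":-0.112,"z":0.01,"ax":0,"ay":0,"az":-0.18,"claw":-1},{"x":0.006,"y":-0.150,"z":0.02,"ax":0,"ay":0,"az":-0.24,"claw":-1},{"x":0.007,"y":-0.187,"z":0.03,"ax":0,"ay":0,"az":-0.30,"claw":-1}]'
python3 -m crank '[{"x":0,"y":0,"z":0.02,"ax":0,"ay":0,"az":-0.029,"claw":-1},{"x":0,"y":0,"z":0.04,"ax":0,"ay":0,"az":-0.029,"claw":-1},{"x":0,"y":0,"z":0.06,"ax":0,"ay":0,"az":-0.029,"claw":-1},{"x":0,"y":0,"z":0.06,"ax":0,"ay":0,"az":-0.029,"claw":-1},{"x":0,"y":0,"z":0.06,"ax":0,"ay":0,"az":-0.029,"claw":-1}]'
python3 w.py .465 -.247 .05 8
```

```text
time: 0.93
ee_pos: [0.467, -0.2467, 0.1922]
eef_rot: [0.999, 0.042, 0.0, 0.0]
ft_force: [0.3, -1.2, 0.5]
width: 0.0869
time: 1.35
ee_pos: [0.4656, -0.2482, 0.132]
eef_rot: [0.998, 0.068, -0.001, -0.001]
ft_force: [0.5, -0.8, 0.5]
width: 0.0873

jaw 7.8 zaxis [-0.002  0.001 -1.   ] pos [ 0.4656 -0.2482  0.132 ] shift [-0.0003 -0.0011  0.082 ] az -0.002 F [ 0.5 -0.8  0.5] w 0.0873 t 1.35 j7 0.46
```

```bash
python3 -m crank '[{"x":0,"y":-0.001,"z":0.03,"ax":0,"ay":0,"az":0,"claw":-1},{"x":0,"y":-0.001,"z":0.06,"ax":0,"ay":0,"az":0,"claw":-1},{"x":0,"y":-0.001,"z":0.082,"ax":0,"ay":0,"az":0,"claw":-1},{"x":0,"y":-0.001,"z":0.082,"ax":0,"ay":0,"az":0,"claw":0.2},{"x":0,"y":-0.001,"z":0.082,"ax":0,"ay":0,"az":0,"claw":0.2}]' 20
python3 -m crank '[{"x":0,"y":0,"z":0,"ax":0,"ay":0,"az":0,"claw":1},{"x":0,"y":0,"z":0,"ax":0,"ay":0,"az":0,"claw":1},{"x":0,"y":0,"z":0,"ax":0,"ay":0,"az":0,"claw":1},{"x":0,"y":0,"z":0,"ax":0,"ay":0,"az":0,"claw":1},{"x":0,"y":0,"z":0,"ax":0,"ay":0,"az":0,"claw":1}]' 20
python3 -m crank '[{"x":0,"y":0,"z":0,"ax":0,"ay":0,"az":0,"claw":1},{"x":0,"y":0,"z":-0.005,"ax":0,"ay":0,"az":0,"claw":1},{"x":0,"y":0,"z":-0.015,"ax":0,"ay":0,"az":0,"claw":1},{"x":0,"y":0,"z":-0.03,"ax":0,"ay":0,"az":0,"claw":1},{"x":0,"y":0,"z":-0.03,"ax":0,"ay":0,"az":0,"claw":1}]' 20
python3 w.py .465 -.247 .05 8
```

```text
time: 1.77
ee_pos: [0.4664, -0.2476, 0.0514]
eef_rot: [0.998, 0.068, -0.0, -0.0]
ft_force: [1.3, -0.8, 0.4]
width: 0.0801
time: 2.18
ee_pos: [0.4665, -0.2477, 0.0512]
eef_rot: [0.998, 0.068, 0.0, 0.0]
ft_force: [0.2, 0.4, 0.3]
width: 0.0483
time: 2.6
ee_pos: [0.4672, -0.2481, 0.0835]
eef_rot: [0.998, 0.068, 0.001, 0.001]
ft_force: [-2.9, 0.3, 1.7]
width: 0.0242

jaw 7.8 zaxis [ 0.002 -0.002 -1.   ] pos [ 0.4672 -0.2481  0.0835] shift [-0.0021 -0.0014  0.0335] az -0.002 F [-2.9  0.3  1.7] w 0.0242 t 2.6 j7 0.43
```

The fingers close slower than I assumed, so the grip may have come late. I'll look before lifting.

```bash
python3 - <<'E'
from h import *
c=snap('side','s1');t=snap('top','t1');print(r.read_state()['width'],r.read_state()['ee_pos'])
a=c['color'][100:200,260:390];b=t['color'][200:270,310:410]
o=np.zeros((600,800,3),np.uint8);o[:600,:780]=cv2.resize(a,(780,600),interpolation=cv2.INTER_CUBIC);
cv2.imwrite('pics/s1c.png',o)
E
```

```text
0.023968757459666066 [ 0.46636334 -0.2477741   0.08124494]
```

View pics/s1c.png

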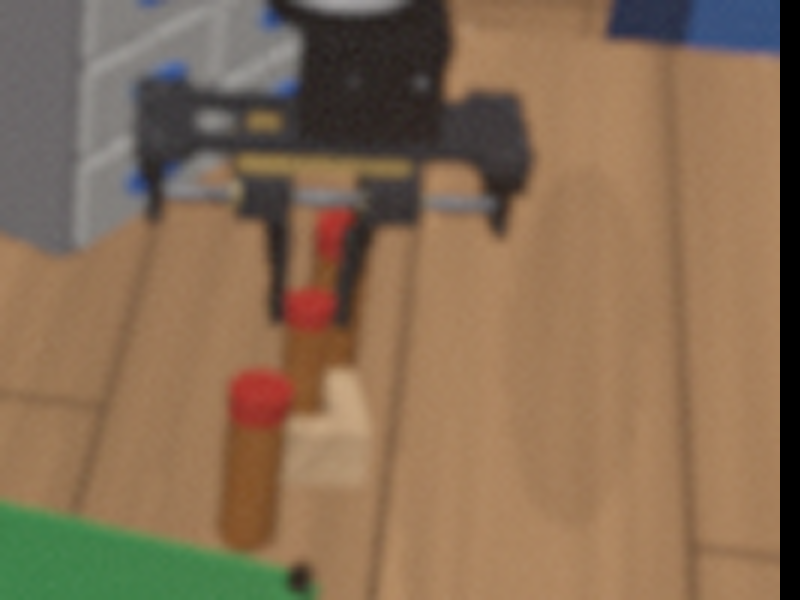

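The tube is held only by the cap near the fingertips, as suspected. It's still in the stand hole, so I'll open slightly, go down and regrip.

```bash
python3 -m crank '[{"x":0,"y":0,"z":0,"ax":0,"ay":0,"az":0,"claw":0.1},{"x":0,"y":0,"z":0,"ax":0,"ay":0,"az":0,"claw":0.1},{"x":0,"y":0,"z":0.005,"ax":0,"ay":0,"az":0,"claw":0.1},{"x":0,"y":0,"z":0.02,"ax":0,"ay":0,"az":0,"claw":0.1},{"x":0,"y":0,"z":0.032,"ax":0,"ay":0,"az":0,"claw":0.1}]' 20
python3 -m crank '[{"x":0,"y":0,"z":0,"ax":0,"ay":0,"az":0,"claw":1},{"x":0,"y":0,"z":0,"ax":0,"ay":0,"az":0,"claw":1},{"x":0,"y":0,"z":0,"ax":0,"ay":0,"az":0,"claw":1},{"x":0,"y":0,"z":0,"ax":0,"ay":0,"az":0,"claw":1},{"x":0,"y":0,"z":0,"ax":0,"ay":0,"az":0,"claw":1}]' 20
python3 w.py .465 -.247 .05 8
```

```text
time: 3.12
ee_pos: [0.4661, -0.2474, 0.0474]
eef_rot: [0.998, 0.068, 0.0, 0.0]
ft_force: [-0.3, -0.2, -1.2]
width: 0.0383
time: 3.53
ee_pos: [0.4661, -0.2476, 0.0488]
eef_rot: [0.998, 0.068, -0.0, 0.0]
ft_force: [-1.9, 0.1, -0.9]
width: 0.0234

jaw 7.8 zaxis [-0. -0. -1.] pos [ 0.4661 -0.2476  0.0488] shift [-0.001  -0.0007 -0.0012] az -0.002 F [-1.9  0.1 -0.9] w 0.0234 t 3.5333 j7 0.41
```

```bash
python3 -m crank '[{"x":0,"y":0,"z":-0.02,"ax":0,"ay":0,"az":0,"claw":1},{"x":0,"y":0,"z":-0.05,"ax":0,"ay":0,"az":0,"claw":1},{"x":0,"y":0,"z":-0.085,"ax":0,"ay":0,"az":0,"claw":1},{"x":0,"y":0,"z":-0.12,"ax":0,"ay":0,"az":0,"claw":1},{"x":0,"y":0,"z":-0.15,"ax":0,"ay":0,"az":0,"claw":1}]' 20
python3 w.py .5285 .1229 .20 47.4
```

```text
time: 3.95
ee_pos: [0.4667, -0.2474, 0.2016]
eef_rot: [0.998, 0.068, 0.001, 0.001]
ft_force: [1.4, -0.2, -0.8]
width: 0.0234

jaw 7.8 zaxis [ 0.002 -0.001 -1.   ] pos [ 0.4667 -0.2474  0.2016] shift [ 0.1116 -0.3585  0.0013] az -0.345 F [ 1.4 -0.2 -0.8] w 0.0234 t 3.95 j7 0.48
```

```bash
python3 -m crank '[{"x":0.010,"y":-0.033,"z":0,"ax":0,"ay":0,"az":-0.035,"claw":1},{"x":0.021,"y":-0.066,"z":0,"ax":0,"ay":0,"az":-0.07,"claw":1},{"x":0.032,"y":-0.1,"z":0,"ax":0,"ay":0,"az":-0.105,"claw":1},{"x":0.042,"y":-0.133,"z":0,"ax":0,"ay":0,"az":-0.14,"claw":1},{"x":0.053,"y":-0.167,"z":0,"ax":0,"ay":0,"az":-0.175,"claw":1}]' 20
python3 w.py .5285 .1229 .20 47.4
```

```text
time: 4.37
ee_pos: [0.4963, -0.0733, 0.1993]
eef_rot: [0.97, 0.242, 0.001, 0.001]
ft_force: [1.1, -0.7, -0.2]
width: 0.0235

jaw 28.0 zaxis [ 0.002 -0.001 -1.   ] pos [ 0.4963 -0.0733  0.1993] shift [ 0.1206 -0.1581 -0.0008] az -0.169 F [ 1.1 -0.7 -0.2] w 0.0235 t 4.3667 j7 0.49
```

```bash
python3 -m crank '[{"x":0.024,"y":-0.032,"z":0,"ax":0,"ay":0,"az":-0.035,"claw":1},{"x":0.048,"y":-0.064,"z":0,"ax":0,"ay":0,"az":-0.07,"claw":1},{"x":0.072,"y":-0.096,"z":0,"ax":0,"ay":0,"az":-0.105,"claw":1},{"x":0.096,"y":-0.127,"z":0,"ax":0,"ay":0,"az":-0.14,"claw":1},{"x":0.120,"y":-0.158,"z":0,"ax":0,"ay":0,"az":-0.17,"claw":1}]' 20
python3 w.py .5285 .1229 .12 47.4
python3 - <<'E'
from h import *
c=snap('top','t2');s=snap('side','s2')
a=cv2.resize(c['color'][140:270,140:340],None,fx=4,fy=4,interpolation=cv2.INTER_CUBIC)
cv2.imwrite('pics/t2c.png',a);cv2.imwrite('pics/s2c.png',cv2.resize(s['color'][60:300,150:400],None,fx=2.4,fy=2.4,interpolation=cv2.INTER_CUBIC))
E
```

```text
time: 4.78
ee_pos: [0.5286, 0.1229, 0.1994]
eef_rot: [0.915, 0.403, 0.001, 0.0]
ft_force: [0.2, -0.8, -0.3]
width: 0.0233

jaw 47.5 zaxis [ 0.002 -0.    -1.   ] pos [0.5286 0.1229 0.1994] shift [-0.0002 -0.0002  0.0794] az 0.001 F [ 0.2 -0.8 -0.3] w 0.0233 t 4.7833 j7 0.38
```

View pics/s2c.png

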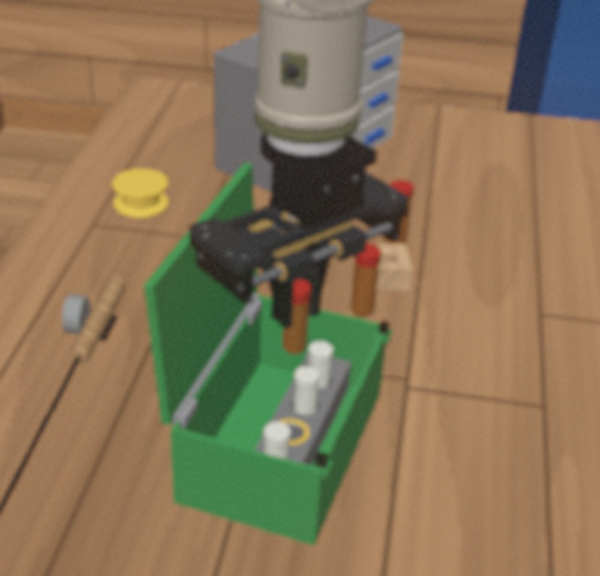

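The tube hangs upright above the case, and the stand hole is empty. The foot is at crop (294,350) and the ring at (291,432). I'll check the alignment numerically.

```bash
python3 - <<'E'
from h import *
s=load('s2');k=lambda u,v:((u+.5)/2.4-.5+150,(v+.5)/2.4-.5+60)
print('foot',k(294,348),proj(s,[.5286,.1229,.1605]),'cap',k(301,288),proj(s,[.5286,.1229,.2325]))
print('ring',k(291,432),proj(s,[.5285,.1229,.045]))
print('caps',k(277,430),proj(s,[.536,.1682,.087]),k(320,349),proj(s,[.5128,.0323,.087]))
E
```

```text
foot (272.20833333333337, 204.70833333333334) (np.float64(272.008947896281), np.float64(202.9617992430806)) cap (275.125, 179.70833333333334) (np.float64(273.3797002471659), np.float64(177.2241924715902))
ring (270.95833333333337, 239.70833333333334) (np.float64(270.08722337344733), np.float64(239.80090530537439))
caps (265.125, 238.875) (np.float64(264.35926890298043), np.float64(239.09736561628256)) (283.0416666666667, 205.125) (np.float64(282.6637073343095), np.float64(205.07054900602964))
```

Everything agrees to about 1 px. Lowering now, first to just above the mouth.

```bash
python3 -m crank '[{"x":0,"y":0,"z":0.025,"ax":0,"ay":0,"az":0,"claw":1},{"x":0,"y":0,"z":0.055,"ax":0,"ay":0,"az":0,"claw":1},{"x":0,"y":0,"z":0.085,"ax":0,"ay":0,"az":0,"claw":1},{"x":0,"y":0,"z":0.1,"ax":0,"ay":0,"az":0,"claw":1},{"x":0,"y":0,"z":0.107,"ax":0,"ay":0,"az":0,"claw":1}]' 20
python3 w.py .5285 .1229 .0538 47.4
python3 -m crank '[{"x":0,"y":0,"z":0.003,"ax":0,"ay":0,"az":0,"claw":1},{"x":0,"y":0,"z":0.006,"ax":0,"ay":0,"az":0,"claw":1},{"x":0,"y":0,"z":0.009,"ax":0,"ay":0,"az":0,"claw":1},{"x":0,"y":0,"z":0.012,"ax":0,"ay":0,"az":0,"claw":1},{"x":0,"y":0,"z":0.015,"ax":0,"ay":0,"az":0,"claw":1}]' 20
python3 w.py .5285 .1229 .0538 47.4
```

```text
time: 5.3
ee_pos: [0.5272, 0.1203, 0.0894]
eef_rot: [0.916, 0.401, -0.001, -0.0]
ft_force: [-0.4, -0.8, -0.1]
width: 0.0239

jaw 47.3 zaxis [-0.003 -0.001 -1.   ] pos [0.5272 0.1203 0.0894] shift [ 0.0029 -0.0008  0.0356] az -0.001 F [-0.4 -0.8 -0.1] w 0.0239 t 5.3 j7 0.31
time: 5.72
ee_pos: [0.5291, 0.1217, 0.0774]
eef_rot: [0.916, 0.401, 0.001, 0.0]
ft_force: [-0.5, 2.0, 1.9]
width: 0.0233

jaw 47.3 zaxis [ 0.002  0.001 -1.   ] pos [0.5291 0.1217 0.0774] shift [ 0.0005 -0.0013  0.0236] az -0.001 F [-0.5  2.   1.9] w 0.0233 t 5.7167 j7 0.3
```

```bash
python3 -m crank '[{"x":0,"y":-0.001,"z":0.004,"ax":0,"ay":0,"az":0,"claw":1},{"x":0,"y":-0.001,"z":0.008,"ax":0,"ay":0,"az":0,"claw":1},{"x":0,"y":-0.001,"z":0.012,"ax":0,"ay":0,"az":0,"claw":1},{"x":0,"y":-0.001,"z":0.016,"ax":0,"ay":0,"az":0,"claw":1},{"x":0,"y":-0.001,"z":0.019,"ax":0,"ay":0,"az":0,"claw":1}]' 20
python3 w.py .5285 .1229 .0538 47.4
```

```text
time: 6.13
ee_pos: [0.5278, 0.122, 0.0572]
eef_rot: [0.916, 0.401, 0.0, -0.0]
ft_force: [0.9, 3.0, 1.6]
width: 0.0236

jaw 47.3 zaxis [ 0.  0. -1.] pos [0.5278 0.122  0.0572] shift [ 0.0012 -0.0001  0.0034] az -0.001 F [0.9 3.  1.6] w 0.0236 t 6.1333 j7 0.28
```

```bash
python3 -m crank '[{"x":0,"y":0,"z":0.001,"ax":0,"ay":0,"az":0,"claw":1},{"x":0,"y":0,"z":0.002,"ax":0,"ay":0,"az":0,"claw":1},{"x":0,"y":0,"z":0.003,"ax":0,"ay":0,"az":0,"claw":1},{"x":0,"y":0,"z":0.004,"ax":0,"ay":0,"az":0,"claw":1},{"x":0,"y":0,"z":0.004,"ax":0,"ay":0,"az":0,"claw":1}]' 20
python3 w.py .5285 .1229 .0538 47.4
```

```text
time: 6.55
ee_pos: [0.5278, 0.1218, 0.0537]
eef_rot: [0.916, 0.401, 0.0, 0.0]
ft_force: [1.4, 3.1, 1.5]
width: 0.0236

jaw 47.3 zaxis [ 0.  0. -1.] pos [0.5278 0.1218 0.0537] shift [ 0.0013 -0.0002 -0.0001] az -0.001 F [1.4 3.1 1.5] w 0.0236 t 6.55 j7 0.28
```

```bash
python3 -m crank '[{"x":0,"y":0,"z":0,"ax":0,"ay":0,"az":0,"claw":0.2},{"x":0,"y":0,"z":0,"ax":0,"ay":0,"az":0,"claw":0.2},{"x":0,"y":0,"z":0,"ax":0,"ay":0,"az":0,"claw":0.2},{"x":0,"y":0,"z":-0.005,"ax":0,"ay":0,"az":0,"claw":0.2},{"x":0,"y":0,"z":-0.015,"ax":0,"ay":0,"az":0,"claw":0.2}]' 20
python3 -m crank '[{"x":0,"y":0,"z":-0.02,"ax":0,"ay":0,"az":0,"claw":0.2},{"x":0,"y":0,"z":-0.05,"ax":0,"ay":0,"az":0,"claw":0.2},{"x":0,"y":0,"z":-0.09,"ax":0,"ay":0,"az":0,"claw":1},{"x":0,"y":0,"z":-0.13,"ax":0,"ay":0,"az":0,"claw":1},{"x":0,"y":0,"z":-0.17,"ax":0,"ay":0,"az":0,"claw":1}]' 20
python3 -m crank '[{"x":0,"y":0,"z":-0.03,"ax":0,"ay":0,"az":-0.05,"claw":1},{"x":0,"y":0,"z":-0.06,"ax":0,"ay":0,"az":-0.1,"claw":1},{"x":0,"y":0,"z":-0.09,"ax":0,"ay":0,"az":-0.15,"claw":1},{"x":0,"y":0,"z":-0.1,"ax":0,"ay":0,"az":-0.2,"claw":1},{"x":0,"y":0,"z":-0.1,"ax":0,"ay":0,"az":-0.25,"claw":1}]' 20
python3 w.py .668 .076 .32 80.4
python3 - <<'E'
from h import *
s=snap('side','s3')
a=cv2.resize(s['color'][110:290,190:330],None,fx=3.3,fy=3.3,interpolation=cv2.INTER_CUBIC);print(a.shape)
cv2.imwrite('pics/s3c.png',a)
E
```

```text
time: 6.97
ee_pos: [0.5267, 0.121, 0.068]
eef_rot: [0.916, 0.401, -0.001, -0.0]
ft_force: [0.2, -1.5, 0.2]
width: 0.0344
time: 7.38
ee_pos: [0.527, 0.1217, 0.2414]
eef_rot: [0.916, 0.402, 0.0, 0.0]
ft_force: [0.7, -0.1, -0.0]
width: 0.0222
time: 7.8
ee_pos: [0.5282, 0.1223, 0.3427]
eef_rot: [0.787, 0.618, 0.002, 0.001]
ft_force: [0.5, -0.0, -0.3]
width: 0.0005

jaw 76.3 zaxis [ 0.005  0.    -1.   ] pos [0.5282 0.1223 0.3427] shift [-0.0118  0.1467  0.0234] az -0.036 F [ 0.5 -0.  -0.3] w 0.0005 t 7.8 j7 0.91
(594, 462, 3)
```

View pics/s3c.png

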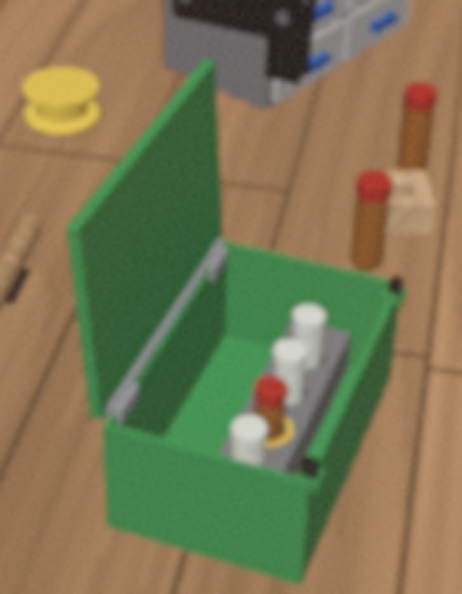

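The red tube sits level in the row of caps: red at (270,389), midpoint of its white neighbours (270,391). So it is fully home. Next I go over the cover's edge and down behind it, fingers shut.

```bash
python3 -m crank '[{"x":-0.003,"y":0.035,"z":0,"ax":0,"ay":0,"az":-0.01,"claw":1},{"x":-0.006,"y":0.073,"z":0,"ax":0,"ay":0,"az":-0.02,"claw":1},{"x":-0.009,"y":0.11,"z":0,"ax":0,"ay":0,"az":-0.036,"claw":1},{"x":-0.012,"y":0.147,"z":0,"ax":0,"ay":0,"az":-0.036,"claw":1},{"x":-0.012,"y":0.147,"z":0.01,"ax":0,"ay":0,"az":-0.036,"claw":1}]' 20
python3 w.py .668 .076 .235 80.4
```

```text
time: 8.27
ee_pos: [0.6724, 0.0697, 0.3264]
eef_rot: [0.768, 0.64, -0.0, -0.001]
ft_force: [0.4, -0.4, -1.2]
width: 0.0004

jaw 79.6 zaxis [-0.001  0.001 -1.   ] pos [0.6724 0.0697 0.3264] shift [ 0.0054 -0.0053  0.0914] az -0.007 F [ 0.4 -0.4 -1.2] w 0.0004 t 8.2667 j7 1.02
```

```bash
python3 -m crank '[{"x":0.005,"y":0,"z":0.02,"ax":0,"ay":0,"az":0,"claw":1},{"x":0.005,"y":0,"z":0.045,"ax":0,"ay":0,"az":-0.007,"claw":1},{"x":0.005,"y":0,"z":0.07,"ax":0,"ay":0,"az":-0.007,"claw":1},{"x":0.005,"y":0,"z":0.088,"ax":0,"ay":0,"az":-0.007,"claw":1},{"x":0.005,"y":0,"z":0.088,"ax":0,"ay":0,"az":-0.007,"claw":1}]' 20
cat > k.py <<'E'
from h import *
s=r.read_state();p=np.array(s['ee_pos']);d=p[:2]-[.5395,.0976];a=np.radians(-9.6)
R_=R.from_quat(s['eef_rot']).as_matrix();F=np.array(s['ft_force'])
ex=np.array([np.cos(a),np.sin(a)])
print('X %.1f Y %.1f Z %.1f'%(1e3*d@ex,1e3*d@[-ex[1],ex[0]],1e3*p[2]),'Fx %.1f Fy %.1f Fz %.1f'%(F[:2]@ex,F[:2]@[-ex[1],ex[0]],F[2]),'zax',R_[:,2].round(3),'jaw',np.degrees(np.arctan2(R_[1,0],R_[0,0])).round(1),'t',round(s['time'],2))
E
python3 k.py
python3 -m crank '[{"x":0,"y":-0.008,"z":0,"ax":0,"ay":0,"az":0,"claw":1},{"x":0,"y":-0.016,"z":0,"ax":0,"ay":0,"az":0,"claw":1},{"x":0,"y":-0.024,"z":0,"ax":0,"ay":0,"az":0,"claw":1},{"x":0,"y":-0.032,"z":0,"ax":0,"ay":0,"az":0,"claw":1},{"x":0,"y":-0.04,"z":0,"ax":0,"ay":0,"az":0,"claw":1}]' 20
python3 k.py
```

```text
time: 8.68
ee_pos: [0.6663, 0.0784, 0.2364]
eef_rot: [0.762, 0.648, -0.003, -0.002]
ft_force: [-0.2, 0.4, -0.1]
width: 0.0003
X 128.2 Y 2.2 Z 236.4 Fx -0.3 Fy 0.4 Fz -0.1 zax [-0.006 -0.001 -1.   ] jaw 80.8 t 8.68
time: 9.1
ee_pos: [0.6287, 0.086, 0.2423]
eef_rot: [0.761, 0.649, 0.001, 0.001]
ft_force: [3.2, 0.1, 2.1]
width: 0.0004
X 89.9 Y 3.4 Z 242.3 Fx 3.2 Fy 0.7 Fz 2.1 zax [ 0.004  0.    -1.   ] jaw 80.9 t 9.1
```

Contact at about 3 N and the cover is following. Continuing along the arc.

```bash
python3 -m crank '[{"x":0,"y":-0.006,"z":0,"ax":0,"ay":0,"az":0,"claw":1},{"x":0,"y":-0.013,"z":0.001,"ax":0,"ay":0,"az":0,"claw":1},{"x":0,"y":-0.019,"z":0.002,"ax":0,"ay":0,"az":0,"claw":1},{"x":0,"y":-0.025,"z":0.003,"ax":0,"ay":0,"az":0,"claw":1},{"x":0,"y":-0.031,"z":0.004,"ax":0,"ay":0,"az":0,"claw":1}]' 20
python3 k.py
python3 -m crank '[{"x":0,"y":-0.007,"z":0.001,"ax":0,"ay":0,"az":0,"claw":1},{"x":0,"y":-0.014,"z":0.003,"ax":0,"ay":0,"az":0,"claw":1},{"x":0,"y":-0.021,"z":0.005,"ax":0,"ay":0,"az":0,"claw":1},{"x":0,"y":-0.027,"z":0.008,"ax":0,"ay":0,"az":0,"claw":1},{"x":0,"y":-0.033,"z":0.011,"ax":0,"ay":0,"az":0,"claw":1}]' 20
python3 k.py
```

```text
time: 9.52
ee_pos: [0.5975, 0.0905, 0.2365]
eef_rot: [0.761, 0.649, -0.0, 0.0]
ft_force: [3.3, 0.9, 2.3]
width: 0.0005
X 58.4 Y 2.7 Z 236.5 Fx 3.1 Fy 1.5 Fz 2.3 zax [ 0. -0. -1.] jaw 80.9 t 9.52
time: 9.93
ee_pos: [0.5647, 0.0959, 0.2253]
eef_rot: [0.761, 0.649, -0.0, -0.0]
ft_force: [1.2, -0.2, 2.3]
width: 0.0001
X 25.1 Y 2.5 Z 225.3 Fx 1.2 Fy 0.0 Fz 2.3 zax [-0. -0. -1.] jaw 80.9 t 9.93
```

Tracking the plan at about 60°. Next 60→45→30°.

```bash
python3 -m crank '[{"x":0,"y":-0.006,"z":0.003,"ax":0,"ay":0,"az":0,"claw":1},{"x":0,"y":-0.012,"z":0.007,"ax":0,"ay":0,"az":0,"claw":1},{"x":0,"y":-0.018,"z":0.011,"ax":0,"ay":0,"az":0,"claw":1},{"x":0,"y":-0.024,"z":0.015,"ax":0,"ay":0,"az":0,"claw":1},{"x":0,"y":-0.029,"z":0.019,"ax":0,"ay":0,"az":0,"claw":1}]' 20
python3 k.py
python3 -m crank '[{"x":0,"y":-0.005,"z":0.005,"ax":0,"ay":0,"az":0,"claw":1},{"x":0,"y":-0.010,"z":0.010,"ax":0,"ay":0,"az":0,"claw":1},{"x":0,"y":-0.015,"z":0.015,"ax":0,"ay":0,"az":0,"claw":1},{"x":0,"y":-0.019,"z":0.020,"ax":0,"ay":0,"az":0,"claw":1},{"x":0,"y":-0.023,"z":0.026,"ax":0,"ay":0,"az":0,"claw":1}]' 20
python3 k.py
```

```text
time: 10.35
ee_pos: [0.5362, 0.1005, 0.206]
eef_rot: [0.761, 0.649, -0.0, -0.0]
ft_force: [2.5, 1.4, 1.6]
width: 0.0002
X -3.8 Y 2.3 Z 206.0 Fx 2.2 Fy 1.8 Fz 1.6 zax [-0.  0. -1.] jaw 80.9 t 10.35
time: 10.77
ee_pos: [0.5137, 0.104, 0.1801]
eef_rot: [0.761, 0.649, -0.0, 0.0]
ft_force: [1.3, 0.5, 3.2]
width: 0.0007
X -26.5 Y 2.0 Z 180.1 Fx 1.2 Fy 0.7 Fz 3.2 zax [ 0. -0. -1.] jaw 80.9 t 10.77
```

```bash
python3 -m crank '[{"x":0,"y":-0.002,"z":0.003,"ax":0,"ay":0,"az":0,"claw":1},{"x":0,"y":-0.004,"z":0.006,"ax":0,"ay":0,"az":0,"claw":1},{"x":0,"y":-0.006,"z":0.010,"ax":0,"ay":0,"az":0,"claw":1},{"x":0,"y":-0.008,"z":0.013,"ax":0,"ay":0,"az":0,"claw":1},{"x":0,"y":-0.009,"z":0.016,"ax":0,"ay":0,"az":0,"claw":1}]' 20
python3 -m crank '[{"x":0,"y":-0.002,"z":0.003,"ax":0,"ay":0,"az":0,"claw":1},{"x":0,"y":-0.003,"z":0.006,"ax":0,"ay":0,"az":0,"claw":1},{"x":0,"y":-0.005,"z":0.010,"ax":0,"ay":0,"az":0,"claw":1},{"x":0,"y":-0.006,"z":0.013,"ax":0,"ay":0,"az":0,"claw":1},{"x":0,"y":-0.007,"z":0.016,"ax":0,"ay":0,"az":0,"claw":1}]' 20
python3 k.py
python3 -m crank '[{"x":0,"y":-0.0005,"z":0.002,"ax":0,"ay":0,"az":0,"claw":1},{"x":0,"y":-0.001,"z":0.004,"ax":0,"ay":0,"az":0,"claw":1},{"x":0,"y":-0.002,"z":0.006,"ax":0,"ay":0,"az":0,"claw":1},{"x":0,"y":-0.003,"z":0.008,"ax":0,"ay":0,"az":0,"claw":1},{"x":0,"y":-0.003,"z":0.009,"ax":0,"ay":0,"az":0,"claw":1}]' 20
python3 k.py
```

```text
time: 11.18
ee_pos: [0.505, 0.1053, 0.1642]
eef_rot: [0.761, 0.649, -0.0, 0.0]
ft_force: [-0.7, 0.6, 3.0]
width: 0.0003
time: 11.6
ee_pos: [0.4982, 0.1064, 0.1482]
eef_rot: [0.761, 0.649, -0.0, 0.0]
ft_force: [1.2, -0.8, 2.1]
width: 0.0004
X -42.2 Y 1.8 Z 148.2 Fx 1.4 Fy -0.6 Fz 2.1 zax [-0. -0. -1.] jaw 80.9 t 11.6
time: 12.02
ee_pos: [0.4954, 0.1069, 0.1393]
eef_rot: [0.761, 0.649, 0.0, 0.0]
ft_force: [-0.4, 0.9, 1.7]
width: 0.0002
X -45.1 Y 1.8 Z 139.3 Fx -0.5 Fy 0.8 Fz 1.7 zax [ 0. -0. -1.] jaw 80.9 t 12.02
```

```bash
python3 -m crank '[{"x":0,"y":-0.0003,"z":0.001,"ax":0,"ay":0,"az":0,"claw":1},{"x":0,"y":-0.0006,"z":0.002,"ax":0,"ay":0,"az":0,"claw":1},{"x":0,"y":-0.001,"z":0.003,"ax":0,"ay":0,"az":0,"claw":1},{"x":0,"y":-0.001,"z":0.004,"ax":0,"ay":0,"az":0,"claw":1},{"x":0,"y":-0.0015,"z":0.005,"ax":0,"ay":0,"az":0,"claw":1}]' 20
python3 k.py
python3 -m crank '[{"x":0,"y":-0.0003,"z":0.001,"ax":0,"ay":0,"az":0,"claw":1},{"x":0,"y":-0.0006,"z":0.002,"ax":0,"ay":0,"az":0,"claw":1},{"x":0,"y":-0.001,"z":0.003,"ax":0,"ay":0,"az":0,"claw":1},{"x":0,"y":-0.001,"z":0.004,"ax":0,"ay":0,"az":0,"claw":1},{"x":0,"y":-0.001,"z":0.005,"ax":0,"ay":0,"az":0,"claw":1}]' 20
python3 k.py
python3 -m crank '[{"x":0,"y":0,"z":0.0005,"ax":0,"ay":0,"az":0,"claw":1},{"x":0,"y":0,"z":0.001,"ax":0,"ay":0,"az":0,"claw":1},{"x":0,"y":0,"z":0.0015,"ax":0,"ay":0,"az":0,"claw":1},{"x":0,"y":0,"z":0.002,"ax":0,"ay":0,"az":0,"claw":1},{"x":0,"y":0,"z":0.0025,"ax":0,"ay":0,"az":0,"claw":1}]' 20
python3 k.py
```

```text
time: 12.43
ee_pos: [0.494, 0.1071, 0.1345]
eef_rot: [0.761, 0.649, 0.0, 0.0]
ft_force: [1.4, -0.6, 2.0]
width: 0.0002
X -46.5 Y 1.8 Z 134.5 Fx 1.4 Fy -0.4 Fz 2.0 zax [ 0. -0. -1.] jaw 80.9 t 12.43
time: 12.85
ee_pos: [0.4927, 0.1074, 0.1294]
eef_rot: [0.761, 0.649, -0.0, -0.0]
ft_force: [-0.2, -0.4, 2.8]
width: 0.0005
X -47.8 Y 1.8 Z 129.4 Fx -0.1 Fy -0.4 Fz 2.8 zax [-0. -0. -1.] jaw 80.9 t 12.85
time: 13.27
ee_pos: [0.4927, 0.1074, 0.1269]
eef_rot: [0.761, 0.649, -0.0, -0.0]
ft_force: [-0.8, 0.4, 1.4]
width: 0.0007
X -47.7 Y 1.8 Z 126.9 Fx -0.9 Fy 0.3 Fz 1.4 zax [-0. -0. -1.] jaw 80.9 t 13.27
```

Continuing at 0.5 mm/row, with a force guard between the typed calls.

```bash
cat > g.py <<'E'
import runpy,sys; n=runpy.run_path('k.py'); sys.exit(int(n['F'][2]>6))
E
python3 -m crank '[{"x":0,"y":0,"z":0.0005,"ax":0,"ay":0,"az":0,"claw":1},{"x":0,"y":0,"z":0.001,"ax":0,"ay":0,"az":0,"claw":1},{"x":0,"y":0,"z":0.0015,"ax":0,"ay":0,"az":0,"claw":1},{"x":0,"y":0,"z":0.002,"ax":0,"ay":0,"az":0,"claw":1},{"x":0,"y":0,"z":0.002,"ax":0,"ay":0,"az":0,"claw":1}]' 20 >/dev/null && python3 g.py && python3 -m crank '[{"x":0,"y":0,"z":0.0005,"ax":0,"ay":0,"az":0,"claw":1},{"x":0,"y":0,"z":0.001,"ax":0,"ay":0,"az":0,"claw":1},{"x":0,"y":0,"z":0.0015,"ax":0,"ay":0,"az":0,"claw":1},{"x":0,"y":0,"z":0.002,"ax":0,"ay":0,"az":0,"claw":1},{"x":0,"y":0,"z":0.002,"ax":0,"ay":0,"az":0,"claw":1}]' 20 >/dev/null && python3 g.py && python3 -m crank '[{"x":0,"y":0,"z":0.0005,"ax":0,"ay":0,"az":0,"claw":1},{"x":0,"y":0,"z":0.001,"ax":0,"ay":0,"az":0,"claw":1},{"x":0,"y":0,"z":0.0015,"ax":0,"ay":0,"az":0,"claw":1},{"x":0,"y":0,"z":0.002,"ax":0,"ay":0,"az":0,"claw":1},{"x":0,"y":0,"z":0.002,"ax":0,"ay":0,"az":0,"claw":1}]' 20 >/dev/null && python3 g.py
```

```text
X -47.6 Y 1.8 Z 124.9 Fx -2.0 Fy 0.8 Fz 0.8 zax [-0. -0. -1.] jaw 80.9 t 13.68
X -47.6 Y 1.8 Z 122.9 Fx 0.1 Fy 0.0 Fz 1.6 zax [-0. -0. -1.] jaw 80.9 t 14.1
X -47.6 Y 1.9 Z 121.3 Fx -3.5 Fy -0.6 Fz 7.8 zax [-0. -0. -1.] jaw 80.9 t 14.52
```

Force rose to 7.8 N at Z=121.3, which suggests the stops. One tiny further press to confirm.

```bash
python3 k.py; python3 -m crank '[{"x":0,"y":0,"z":0.0001,"ax":0,"ay":0,"az":0,"claw":1},{"x":0,"y":0,"z":0.0002,"ax":0,"ay":0,"az":0,"claw":1},{"x":0,"y":0,"z":0.0003,"ax":0,"ay":0,"az":0,"claw":1},{"x":0,"y":0,"z":0.0004,"ax":0,"ay":0,"az":0,"claw":1},{"x":0,"y":0,"z":0.0004,"ax":0,"ay":0,"az":0,"claw":1}]' 20; python3 k.py
```

```text
X -47.6 Y 1.9 Z 121.3 Fx -3.5 Fy -0.6 Fz 7.8 zax [-0. -0. -1.] jaw 80.9 t 14.52
time: 14.93
ee_pos: [0.4929, 0.1074, 0.1212]
eef_rot: [0.761, 0.649, -0.0, 0.0]
ft_force: [-5.0, -0.2, 10.0]
width: 0.0003
X -47.6 Y 1.9 Z 121.2 Fx -4.9 Fy -1.0 Fz 10.0 zax [ 0. -0. -1.] jaw 80.9 t 14.93
```

It's rigid: +2.2 N for only 0.1 mm of travel. The cover is on the stops, so I retreat straight up and check visually.

```bash
python3 -m crank '[{"x":0,"y":0,"z":-0.002,"ax":0,"ay":0,"az":0,"claw":1},{"x":0,"y":0,"z":-0.006,"ax":0,"ay":0,"az":0,"claw":1},{"x":0,"y":0,"z":-0.03,"ax":0,"ay":0,"az":0,"claw":1},{"x":0,"y":0,"z":-0.06,"ax":0,"ay":0,"az":0,"claw":1},{"x":0,"y":0,"z":-0.1,"ax":0,"ay":0,"az":0,"claw":1}]' 20
python3 -m crank '[{"x":0,"y":-0.02,"z":-0.02,"ax":0,"ay":0,"az":0,"claw":1},{"x":0,"y":-0.04,"z":-0.04,"ax":0,"ay":0,"az":0,"claw":1},{"x":0,"y":-0.06,"z":-0.06,"ax":0,"ay":0,"az":0,"claw":1},{"x":0,"y":-0.06,"z":-0.08,"ax":0,"ay":0,"az":0,"claw":1},{"x":0,"y":-0.06,"z":-0.08,"ax":0,"ay":0,"az":0,"claw":1}]' 20
python3 - <<'E'
from h import *
s=snap('side','s4')
a=cv2.resize(s['color'][150:300,200:330],None,fx=4,fy=4,interpolation=cv2.INTER_CUBIC)
cv2.imwrite('pics/s4c.png',a)
# predicted edge corners (crop px) for stop heights 0, 8, 14 mm
ex=np.array([.986,-.167,0]);ey=np.array([.167,.986,0]);O=np.array([.5395,.0976,0])
for h in(4,8,12):
    t=h/147
    for y in(.12,-.12):
        for n in(0,.01):
            p=O+ey*y+ex*(.075-.16*np.cos(t)+n*np.sin(t))+np.array([0,0,.104+.16*np.sin(t)+n*np.cos(t)]);u,v=proj(s,p);print(h,y,n,round((u-200)*4),round((v-150)*4))
E
```

```text
time: 15.35
ee_pos: [0.4917, 0.1069, 0.2201]
eef_rot: [0.761, 0.649, -0.001, -0.001]
ft_force: [1.1, -0.3, 0.3]
width: 0.0005
time: 15.77
ee_pos: [0.4345, 0.1174, 0.3045]
eef_rot: [0.761, 0.649, 0.002, 0.003]
ft_force: [-0.1, -0.4, 1.1]
width: 0.0004
4 0.12 0 348 420
4 0.12 0.01 349 407
4 -0.12 0 460 174
4 -0.12 0.01 461 161
8 0.12 0 348 414
8 0.12 0.01 348 401
8 -0.12 0 460 169
8 -0.12 0.01 461 156
12 0.12 0 348 409
12 0.12 0.01 348 395
12 -0.12 0 460 163
12 -0.12 0.01 461 150
```

View pics/s4c.png

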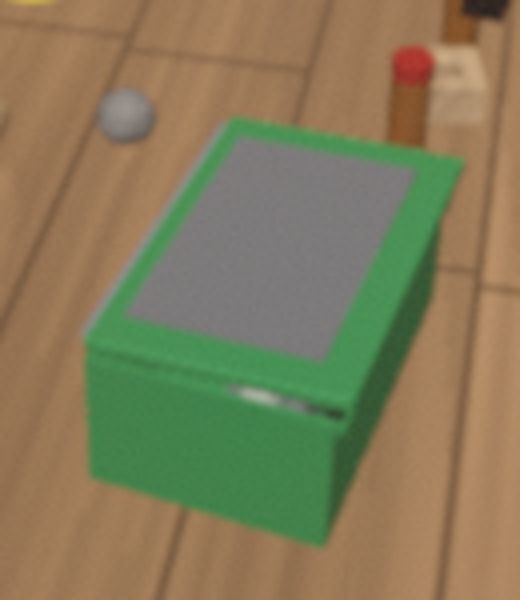

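The cover's near corners are at about (348,403) and (464,157), which matches stops roughly 8 mm out. The black stop fills the gap at (330,412). It also took 10 N without moving, well above the hinge friction. The arm is clear, so I'm handing in.

```bash
python3 - <<'E'
from h import *
s=r.read_state();print(s['time'],np.round(s['ft_force'],1));print(close_job())
E
```

```text
15.8167 [-0.2 -0.4 -0.9]
the job is handed in; nothing more can be done
None
```

The small red-capped tube is in the yellow-ringed hole and the case cover is down on its two stops. I handed the job in at 15.8 s with the arm clear and touching nothing.

- **Tube:** My first grip caught only the cap, because the fingers close slower than I assumed. I let the tube drop back into the stand and gripped it again lower down. Before the cover was closed, the camera showed its cap level with the neighbouring white caps, to about 1 px.
- **Cover:** It landed at about 5 mm/s. The force rose from about 2 N to 7.8 N at contact, and a final light press reached 10 N with only 0.1 mm of give.
- **Stops:** After I backed away, the cover edge in the image matched stops screwed out about 8 mm, the same as the contact height. I could see only the near stop in that picture, so I did not check the far one by eye.
- **Other items:** I never touched the white tubes, the tackle or the larger look-alikes. The tubes were last seen in place just before the cover closed.

The checks agreed, apart from a side-camera reading up to 2.5 px off for the hanging tube, which did not affect the fit.

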